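# Lift the tea infuser out of the cup with the retracting hook

### The job

Take the knob of the sprung hook stand, pull its hook down against the spring until the hook's toe just rests on the infuser's lid (lightly: no more than about 8 N), and swing it so that the toe slips under the infuser's wire bail. Then let the hook go back up gently, keeping hold until it is fully up so that it never snaps up, and leave the infuser hanging still from it, clear above the teacup. Handle only the hook's knob and arm, never the infuser or cup, leave the teacup standing where it is, and do not disturb the honey jar or the bottle stopper.

Things in the scene. Friction and masses are not known exactly. Their poses are not given: they have to be found in the camera images.
- hook_stand: Steel stand fixed to the worktop: foot 110 mm across, post 18 mm thick, 331 mm high with the spring housing (48 mm across) on top. Origin on the post's axis at z = 0. A black carriage slides on the post and carries a level arm (16 mm wide, 12 mm thick) that swings about the post; its end is 140 mm from the post's axis and points along the stand's -x at swing 0.
- carriage (a joint): How far the carriage (with arm, knob, hook) is pulled down, in m: 0 = fully up, where the spring holds it; grows downward; end stop 0.15. The spring pulls up with a net 7 N at 0, growing by 0.02 N per mm; friction 0.5 N. Let go while down, it snaps up.
- swing_arm (a joint): Swing of the arm about the post's vertical axis, in rad: 0 = along the stand's -x, positive moves the arm's end towards the stand's +y (clockwise seen from above); range -0.9 to 0.6; slight friction. The hook's toe leads when the value grows.
- knob_center (a point): Centre of the black pull knob on top of the arm's end: upright, round, 23 mm in diameter (27 at its top rim), 42 mm high, turning freely about its vertical axis; its foot, 20 mm below this point, is on a 38 mm flange. 140 mm from the post's axis, 0.291 m above the worktop when fully up. x axis along the arm to the post, y the way the toe points. Take it from above.
- hanger (a point): Top of the sleeve under the arm's end, which carries the hook: a point on the knob's axis at the arm's underside, 36 mm below knob_center; y = the way the toe points. The hook is a J of 6 mm round steel: stem straight down, then a level toe towards +y whose upturned tip ends 23 mm from the stem's axis. Toe and tip are 11 mm high over all (bar 6, tip 5 more); the crook between stem and tip is 14 mm wide.
- sleeve_mouth (a point): Lower end of the sleeve, on the stem's axis, 20 mm below point hanger. The underside of the hook's toe is 20 to 60 mm below this point: a clamp sets the length, it differs every time and is NOT measured, so it must be felt (or seen). The stem gives upward when the toe presses on something: 1 N to start, then 3 N per mm, solid after 8 mm.
- infuser: Loose steel tea infuser, 0.10 to 0.18 kg, in the teacup. Origin: centre of the lid's flat top, 76 mm above the worktop. Lid 92 mm across, 4 mm thick, on the cup's rim; a tapered basket reaches 40 mm below the origin. A bail of 4 mm wire stands over the lid in the infuser's xz plane: legs at x = +-26 mm, underside 15 mm above the lid in the middle, 13 at x = +-21.
- bail_mid (a point): Underside of the bail at its middle, 15 mm above the centre of the infuser's lid. The hook's toe passes below it along the infuser's +y axis, which is within 0.65 rad of the toe's direction when the arm is over the cup.
- teacup: Cream teacup, 72 mm high, bowl 91 mm across, loose on the worktop. Origin at its underside; the bowl's centre is at y = +15.5 mm in its frame, its ear handle points to its -y (to y = -61 mm).
- honey_jar: Bystander: honey jar with a red lid, 58 mm across, 68 mm high; origin at its underside.
- bottle_stopper: Bystander: pale metal bottle stopper standing on its ball head, 36 mm across, 52 mm high; origin at its underside.
Mind the look-alikes: they are no part of the job. Leave any green look-alike of the teacup alone.

How it is judged:
On the way, in this order (a step that is already met when the one before it is completed fails the run):
1. the hook is pulled down at least 60 mm, with the infuser still in the cup (value of joint carriage above 0.06 m and height (world z) of infuser below 0.085 m), for 0.2 s.
2. the hook carries the infuser, raised at least 25 mm (contact force between hook_stand and infuser above 0.5 N and height (world z) of infuser above 0.101 m), for 0.2 s.
At the end, for the whole second after the job is handed in: The hook is fully up (carriage within 12 mm of its upper stop), the infuser hangs from it with its lid more than 140 mm above the worktop (clear of the cup) and nearly still (under 0.08 m/s); the teacup stands upright (within 0.1 rad) within 30 mm of where it was (value of joint carriage below 0.012 m and height (world z) of infuser above 0.14 m and contact force between hook_stand and infuser above 0.5 N and linear speed of infuser below 0.08 m/s and angle between teacup's own z axis and vertical below 0.1 rad and distance of teacup from where it was at the start of the episode below 0.03 m); the robot touches nothing.
It fails at once if the hook presses on the infuser with more than 10 N (contact force between hook_stand and infuser above 10 N).
It fails at once if the hook snaps up (carriage rising faster than 0.4 m/s) (velocity of joint carriage below -0.4 m/s).
It fails at once if the gripper handles the infuser or the cup (contact force between the fingers and infuser above 1 N or contact force between the fingers and teacup above 1 N).
It fails at once if the teacup is tipped (angle between teacup's own z axis and vertical above 0.35 rad).
It fails at once if a bystander is moved more than 20 mm (distance of any of honey_jar, bottle_stopper from where it was at the start of the episode above 0.02 m).
It also fails if it takes over 48 s, if anything falls off the work surface, if the arm or the gripper's body presses on something with over 40 N, if the wrist force passes 120 N, or if a joint passes its speed limit or range.

### The arm

A 6-joint arm with a two-finger parallel gripper is mounted at the origin on a cart in front of the work surface, level with it; the furniture and walls round the work are solid. World frame = base frame: x ahead of the robot, y to its left, z up, the work surface at z = 0. Lengths are in m, angles in rad, forces in N, time in s.
With the tool pointing down it reaches from about 0.3 to 0.775 m from the base axis. Payload 14.6 kg.
Tool frame: the origin (TCP) lies midway between the tips of the shut fingers; the grasp point (between the pads) lies 19 mm behind it (ctrl.tcp_to_grasp is the z of the grasp point in the tool frame, in m); z points along the fingers, y is the line along which they close (so a half turn about z gives the same grasp; the last joint's range is limited). The gripper opens to 94 mm and grips with 3 to 60 N. Pads are 16 mm wide; open, the fingers measure 119 mm over their backs; the gripper's body (75 mm by 177 mm) begins 78 mm behind the grasp point.
Start: joints at [1.282, 0.3, 1.521, -0, 1.321, -0.067], TCP at [0.121, 0.537, 0.205] pointing down, gripper open.
Joint ranges: [-3.03, 3.03], [-0.79, 2.21], [0.23, 2.52], [-1.04, 4.18], [0, 3.07], [-2.55, 2.55]. Speed limits (rad/s): [2.22, 2.22, 2.57, 3.14, 3.14, 3.14].

### API

Orientations are given as [roll, pitch, yaw] about the fixed x, y, z axes, in that order (R = Rz(yaw) Ry(pitch) Rx(roll)).
In Python, from station import monitor, camera, ctrl gives the robot as it stands.
- The arm moves only by the tool apply_moves, never from a script. Its argument "plan" is one flat list of numbers, 4 for each row, row after row: the shift along the tool's x, y, z in mm, then the turn about the tool's z in rad. In form: [dx, dy, dz, spin, dx, dy, dz, spin, ...]. A call has 1 to 20 rows; each row shifts and turns the commanded pose from where the row before left it, along the tool's axes as they then stand; what a row does not reach is not made up. A row lasts 1/10 s, in which the tool goes at most 50 mm and 8.59 degrees, less where a joint would pass 70% of its speed; a pose out of reach is approached as far as the arm can. A call is refused whole if a number of a shift passes 50 or a number of a turn 0.15, either way. A call with a gripper value outside its range is refused whole. "hand" is the gripper command: -1 is shut, 1 is fully open, values between are in proportion, set as the call begins (left out, the last holds). The fingers move at their own pace and stop on an object; "squeeze" is the grip in N (left out, the last holds). Time passes only in rows, so rows that do not move let the fingers close. It gives the time, the measured TCP pose, the force, the opening and the grip force at its end, in the units of the state.
- monitor.get_obs(): the state, without advancing time (a new reading comes with each control period).
- camera(name): name is "scene" or "top" or "wrist"; returns a dict with "image" (420x560x3 uint8, red, green, blue), "range_z" (420x560 float32, m along the optical axis (not along the pixel's ray), 0 where there is no reading), "mtx" (3x3 intrinsics, pixels), "rvec" (rotation vector, rad) and "tvec" (3), from world to camera coordinates, as OpenCV has them. Camera axes: x right, y down, z forward; pixel columns grow to the right and rows downward; lengths in m; the calibration is good to about 2 mm. A picture is of the moment at which its call begins.
- ctrl.hand_in(): hands the job in; it is judged then, once.
The state is a dict: "time_s": time; "qpos": joint angles; "joint_vel": joint speeds; "tau": joint torques, N m; "ee_pos": TCP position; "eef_rot": TCP orientation; "force": force on the tool from outside, world axes, zero at the start; "moment": the same for the moment, N m; "grip_width": finger opening in m; "grip_force": force on a finger pad.
Only numpy, scipy, OpenCV 4.12 (cv2) and the standard library are available. Lean on these libraries where they do the work, as an engineer would, in place of code of your own. Each camera call takes 0.05 s, during which the arm holds its last target. There are 200 camera calls.

## Working session

There is one attempt and no reset: what is moved stays moved. The work goes in short steps, Python scripts to look and compute and a tool call to move; the robot and the scene stay as the last step left them, time stands still between calls to the robot, and variables do not carry over. Pictures are saved under pics/ and viewed, at most 10 in all, crops included, and the job is handed in when it is done.

Besides the shell and the picture viewer there is one more tool, called after ">>>" by a JSON object that holds its "name" and its "arguments", one argument or row to a line. apply_moves: Moves the arm, as the interface text tells. Its arguments: {"type":"object","properties":{"plan":{"type":"array","items":{"type":"number"}},"hand":{"type":"number"},"squeeze":{"type":"number"}},"required":["plan"]}

```bash
ls; mkdir -p pics; cat > h.py <<'E'
import numpy as np, cv2
from station import monitor, camera, ctrl
def save(n,c): cv2.imwrite(f'pics/{n}.png',c['image'][:,:,::-1])
def cloud(c):
    R=cv2.Rodrigues(np.array(c['rvec'],float))[0];t=np.array(c['tvec'],float).ravel();K=np.array(c['mtx'])
    z=c['range_z'];v,u=np.mgrid[:z.shape[0],:z.shape[1]]
    P=np.stack([(u-K[0,2])/K[0,0]*z,(v-K[1,2])/K[1,1]*z,z],-1)
    W=(P-t)@R; W[z==0]=np.nan
    return W
def proj(c,p):
    return cv2.projectPoints(np.array(p,float).reshape(-1,3),np.array(c['rvec'],float),np.array(c['tvec'],float),np.array(c['mtx'],float),None)[0].reshape(-1,2)
E
python3 - <<'E'
from h import *
a=camera('scene');b=camera('top')
np.savez('s0.npz',**a);np.savez('t0.npz',**b)
im=np.hstack([a['image'],b['image']])[:,:,::-1]
save('scene0',a);save('top0',b)
o=monitor.get_obs();print(o)
E
```

```text
pics
{'time_s': 0.1, 'qpos': array([ 1.28240430e+00,  3.00375956e-01,  1.52150844e+00, -1.29024676e-06,
        1.32070794e+00, -6.66184306e-02]), 'joint_vel': array([ 0.00088194, -0.00027015, -0.00301543, -0.00088219,  0.00098833,
        0.00091598]), 'tau': array([ 1.83366465e-03, -5.32642508e+01, -3.53283942e+01,  7.09458673e-02,
        2.34556018e-02, -6.42832561e-05]), 'ee_pos': array([0.12092467, 0.53630281, 0.20496925]), 'eef_rot': array([-3.14059510e+00, -6.53014908e-05,  2.91981934e+00]), 'force': array([ 0.28732635, -0.54082422, -0.20459723]), 'moment': array([-0.04541826,  0.00936314,  0.03366156]), 'grip_force': 0.0, 'grip_width': 0.09404332617845482}
```

View pics/scene0.png

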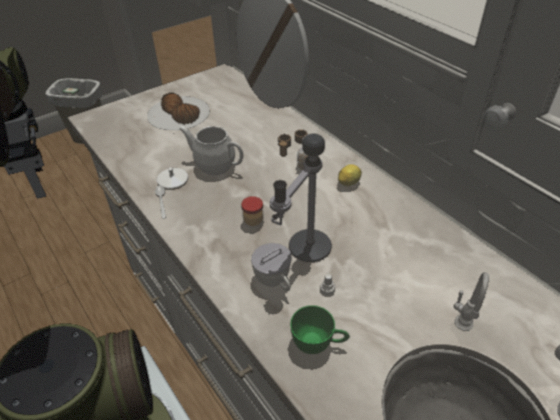

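View pics/top0.png

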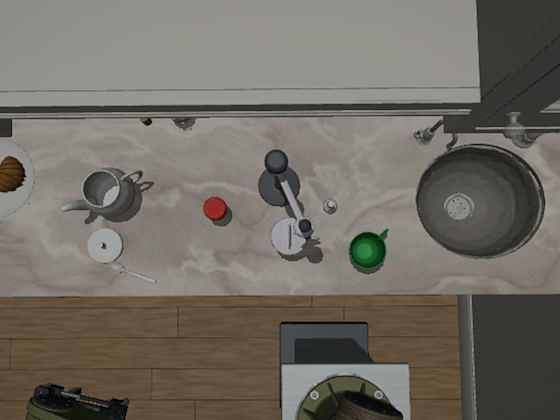

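The scene picture shows the stand (post foot near 310,245; knob at 280,192), the infuser on its cup at 271,262, the jar at 252,210 and the stopper at 328,283. The top picture shows the knob at 305,227, the lid at 290,237 and the housing at 275,162. Look-alikes are the green cup (scene 313,328), the small plate or lid (scene 172,178) and the teapot (212,150). I choose the infuser with the wire bail at scene 271,262, beside the stand.

```bash
python3 - <<'E'
from h import *
from scipy.optimize import least_squares
for n in ['s0','t0']:
    c=dict(np.load(n+'.npz'));W=cloud(c);g=c['image'].astype(int)
    K=c['mtx'];print(n,K[0,0],K[1,1])
    def show(l,m):
        p=W[m]; 
        if len(p)<3: print(l,len(p));return
        print(l,len(p),'med',np.nanmedian(p,0).round(4),'min',np.nanmin(p,0).round(3),'max',np.nanmax(p,0).round(3))
        return p
    pts={'s0':[(280,186),(270,262),(313,145),(252,205),(328,280),(312,245),(310,200),(279,202),(313,328),(300,180)],'t0':[(305,227),(290,237),(276,162),(215,208),(330,206),(268,185),(290,195),(367,250)]}[n]
    for u,v in pts: print((u,v),W[v,u].round(4))
    def circ(l,m):
        p=W[m][:,:2]
        q=p[cv2.convexHull(p.astype(np.float32),returnPoints=False)[:,0]]
        r=least_squares(lambda s:np.hypot(*(q-s[:2]).T)-s[2],[*q.mean(0),.03],loss='soft_l1',f_scale=.002).x
        print(l,len(p),r.round(4))
    v,u=np.mgrid[:420,:560]
    X,Y,Z=W[...,0],W[...,1],W[...,2]
    box={'s0':(260,300,170,300),'t0':(255,325,150,262)}[n]
    B=(u>box[0])&(u<box[1])&(v>box[2])&(v<box[3])
    circ('knobtop',B&(Z>.305)&(Z<.318)&(X<.6)) if (B&(Z>.305)&(Z<.318)).sum()>5 else 0
    circ('lid',(abs(Z-.075)<.006)&B)
    m=(Z>.082)&(Z<.1)&B; show('bail',m)
    if m.sum()>4:
        for p,(a,b) in zip(W[m],zip(u[m],v[m])): print(a,b,p.round(3),end=' ')
        print()
    m=(Z>.33-.01)&(u>200)&(u<350)&(v>120)&(v<260)&(Z<.45); show('housing',m)
E
python3 - <<'E'
import cv2
a=cv2.imread('pics/scene0.png')[150:310,220:360];b=cv2.imread('pics/top0.png')[140:270,240:350]
cv2.imwrite('pics/crop0.png',cv2.hconcat([cv2.resize(a,(400,460),interpolation=2),cv2.resize(b,(400,460),interpolation=2)]))
E
```

```text
s0 493.1517007713532 493.1517007713532
(280, 186) [0.4691 0.102  0.3105]
(270, 262) [0.4556 0.1299 0.0737]
(313, 145) [0.5861 0.1477 0.3268]
(252, 205) [0.5319 0.3153 0.0678]
(328, 280) [0.5393 0.0265 0.0486]
(312, 245) [0.5987 0.1545 0.0128]
(310, 200) [0.5926 0.16   0.1635]
(279, 202) [0.4659 0.1024 0.2708]
(313, 328) [ 0.4496 -0.0322  0.0137]
(300, 180) [0.5405 0.1315 0.2687]
knobtop 115 [0.4712 0.1075 0.0132]
lid 766 [0.468  0.2186 0.1155]
bail 45 med [0.4625 0.1392 0.092 ] min [0.437 0.136 0.082] max [0.491 0.143 0.096]
277 248 [0.483 0.139 0.094] 278 248 [0.485 0.138 0.093] 279 248 [0.487 0.138 0.092] 280 248 [0.491 0.14  0.088] 275 249 [0.477 0.14  0.094] 276 249 [0.48  0.14  0.092] 277 249 [0.481 0.137 0.093] 278 249 [0.486 0.14  0.088] 279 249 [0.487 0.137 0.089] 280 249 [0.49  0.138 0.086] 273 250 [0.472 0.141 0.093] 274 250 [0.474 0.139 0.093] 275 250 [0.476 0.138 0.092] 276 250 [0.477 0.136 0.094] 280 250 [0.489 0.138 0.084] 271 251 [0.466 0.14  0.094] 272 251 [0.469 0.139 0.093] 273 251 [0.47  0.137 0.095] 274 251 [0.474 0.139 0.09 ] 269 252 [0.463 0.142 0.091] 270 252 [
[... 3035 characters left out ...]
 242 [0.451 0.138 0.091] 288 243 [0.448 0.14  0.093] 289 243 [0.449 0.138 0.09 ] 294 243 [0.449 0.126 0.082] 282 244 [0.447 0.155 0.082] 288 244 [0.446 0.14  0.093] 289 244 [0.446 0.138 0.095] 279 245 [0.444 0.162 0.082] 288 245 [0.444 0.14  0.09 ] 289 245 [0.444 0.138 0.094] 296 245 [0.444 0.121 0.082] 288 246 [0.442 0.14  0.085] 289 246 [0.441 0.138 0.089] 293 246 [0.442 0.128 0.083] 296 246 [0.442 0.121 0.084] 287 247 [0.439 0.143 0.083] 290 247 [0.439 0.135 0.085] 300 247 [0.439 0.111 0.082] 278 249 [0.435 0.164 0.084] 281 249 [0.435 0.157 0.083] 293 250 [0.432 0.128 0.082] 287 253 [0.425 0.143 0.082] 
housing 442 med [0.6008 0.1645 0.3305] min [0.579 0.141 0.32 ] max [0.625 0.187 0.337]
```

View pics/crop0.png

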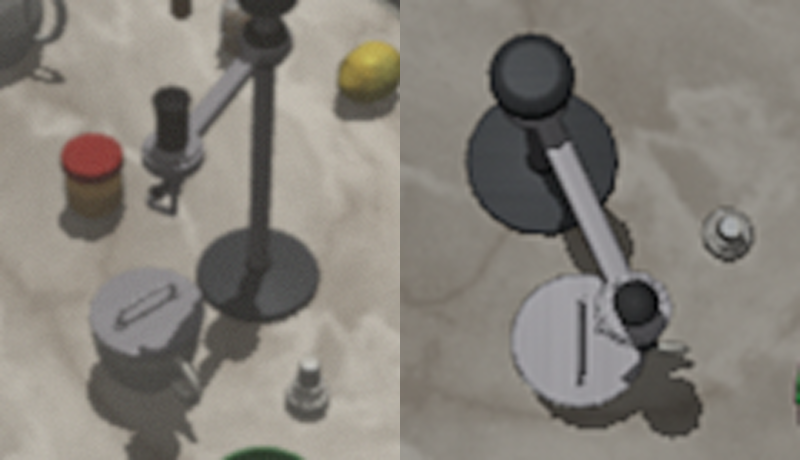

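The crop confirms the choice. The bail runs along world x with its middle near (0.4645, 0.139), and the post is near (0.602, 0.164). The knob is near (0.471, 0.1065), 142 mm from the post (140 expected). The toe tip is just short of the bail, so I can pull straight down from here. Next I go up and across, to above the knob.

>>> {"name": "apply_moves", "arguments": {
  "plan": [0,0,-45,0,0,0,-45,0,0,0,-45,0,-31,-24,-10,0,-31,-24,-10,0,-31,-24.5,0,0,-31,-24.5,0,0,-31,-24.5,0,0,-31,-24.5,0,0,-31,-24.5,0,0,-31,-24.5,0,0,-31,-24.5,0,0,-31,-24.5,0,0,-31,-24.5,0,0,-31,-24.5,0,0,-31,-24.5,0,0,-31,-24.5,0,0,0,0,0,0],
  "hand": 0.2,
  "squeeze": 40
}}

```text
time_s: 1.9
ee_pos: [0.4708, 0.1045, 0.3594]
eef_rot: [-3.14, -0.002, 2.916]
force: [-0.2, 0.9, 0.3]
grip_width: 0.0565
grip_force: 0.0
```

```bash
python3 - <<'E'
from h import *
o=monitor.get_obs();print({k:np.round(o[k],4) for k in o})
c=dict(np.load('s0.npz'));W=cloud(c)
# hook: points near knob, low
v,u=np.mgrid[:420,:560]
d=np.hypot(W[...,0]-.471,W[...,1]-.1065)
m=(d<.05)&(W[...,2]>.13)&(W[...,2]<.262)
for a,b,p in sorted(zip(v[m],u[m],W[m].round(3).tolist())): print(a,b,p)
w=camera('wrist');save('wrist1',w);np.savez('w1.npz',**w)
E
```

```text
{'time_s': np.float64(1.9), 'qpos': array([ 1.4270e-01,  7.6000e-02,  1.4351e+00, -5.0000e-04,  1.6323e+00,
       -1.2025e+00]), 'joint_vel': array([ 0.0744, -0.0394,  0.0352,  0.0134,  0.0068,  0.0747]), 'tau': array([-2.87840e+00, -4.16043e+01, -3.89843e+01, -1.82600e-01,
        1.48000e-02, -1.13870e+00]), 'ee_pos': array([0.4708, 0.1045, 0.3594]), 'eef_rot': array([-3.1404e+00, -1.6000e-03,  2.9160e+00]), 'force': array([-0.1769,  0.8898,  0.263 ]), 'moment': array([ 0.0396, -0.007 ,  0.0138]), 'grip_force': np.float64(0.0), 'grip_width': np.float64(0.0565)}
191 294 [0.516, 0.12, 0.26]
192 292 [0.511, 0.12, 0.26]
192 294 [0.515, 0.118, 0.259]
193 293 [0.512, 0.118, 0.258]
194 291 [0.505, 0.115, 0.262]
194 292 [0.509, 0.117, 0.258]
195 290 [0.501, 0.113, 0.262]
195 291 [0.504, 0.113, 0.261]
196 290 [0.5, 0.112, 0.261]
197 289 [0.496, 0.11, 0.261]
197 290 [0.501, 0.114, 0.256]
205 269 [0.452, 0.117, 0.26]
205 290 [0.484, 0.091, 0.261]
206 269 [0.451, 0.116, 0.258]
206 289 [0.483, 0.093, 0.258]
206 290 [0.485, 0.092, 0.257]
207 270 [0.45, 0.111, 0.26]
207 288 [0.477, 0.088, 0.262]
[... 3911 characters left out ...]
0.47, 0.107, 0.212]
221 281 [0.473, 0.108, 0.21]
222 272 [0.463, 0.125, 0.2]
222 273 [0.463, 0.122, 0.202]
222 274 [0.465, 0.121, 0.201]
222 275 [0.466, 0.119, 0.203]
222 276 [0.467, 0.117, 0.204]
222 277 [0.468, 0.115, 0.204]
222 278 [0.47, 0.114, 0.204]
222 279 [0.469, 0.109, 0.208]
222 280 [0.469, 0.106, 0.211]
222 281 [0.473, 0.108, 0.207]
223 275 [0.466, 0.119, 0.2]
223 276 [0.465, 0.114, 0.204]
223 277 [0.467, 0.113, 0.204]
223 278 [0.469, 0.112, 0.204]
223 279 [0.469, 0.11, 0.205]
223 280 [0.469, 0.106, 0.208]
223 281 [0.471, 0.104, 0.209]
224 277 [0.467, 0.113, 0.201]
224 278 [0.467, 0.11, 0.204]
224 279 [0.468, 0.107, 0.205]
224 280 [0.468, 0.105, 0.207]
224 281 [0.47, 0.104, 0.206]
```

View pics/wrist1.png

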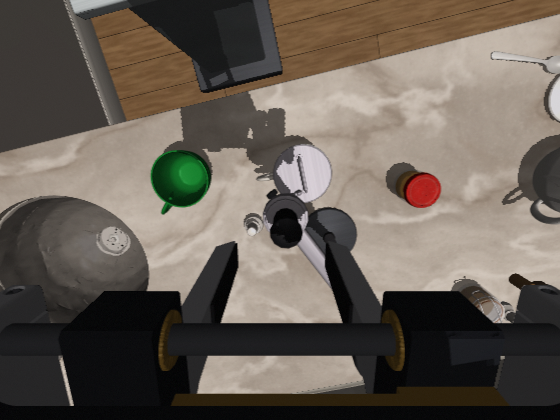

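The wrist view shows the knob (286,232) between the fingers, with the hook and lid behind it at (302,172). The toe's underside reads about z = 0.200, so contact is expected after roughly 124 mm of pull. Next I descend around the knob.

>>> {"name": "apply_moves", "arguments": {
  "plan": [0,0,25,0,0,0,25,0,0,0,20,0,0,0,13,0,0,0,0,0,0,0,0,0]
}}

```text
time_s: 2.55
ee_pos: [0.4692, 0.1078, 0.2783]
eef_rot: [3.141, 0.001, 2.92]
force: [0.6, 0.7, 0.4]
grip_width: 0.0565
grip_force: 0.0
```

>>> {"name": "apply_moves", "arguments": {
  "plan": [0,0,0,0,0,0,0,0,0,0,0,0,0,0,0,0,0,0,0,0],
  "hand": -1,
  "squeeze": 40
}}

```text
time_s: 3.05
ee_pos: [0.4692, 0.1074, 0.2776]
eef_rot: [3.141, 0.0, 2.92]
force: [0.9, 0.1, 0.1]
grip_width: 0.0241
grip_force: 40.0
```

>>> {"name": "apply_moves", "arguments": {
  "plan": [0,0,3,0,0,0,4,0,0,0,4,0,0,0,4,0,0,0,5,0]
}}

```text
time_s: 3.55
ee_pos: [0.4686, 0.1071, 0.2578]
eef_rot: [-3.141, -0.001, 2.92]
force: [-9.0, -3.7, 8.7]
grip_width: 0.0238
grip_force: 40.0
```

>>> {"name": "apply_moves", "arguments": {
  "plan": [0,0,7,0,0,0,8,0,0,0,8,0,0,0,8,0,0,0,8,0,0,0,8,0,0,0,8,0,0,0,8,0,0,0,7,0,0,0,5,0,0,0,3,0,0,0,2,0,0,0,0,0,0,0,0,0]
}}

```text
time_s: 4.95
ee_pos: [0.4685, 0.1071, 0.1777]
eef_rot: [-3.141, -0.001, 2.92]
force: [-9.1, -4.5, 9.2]
grip_width: 0.0239
grip_force: 40.0
```

```bash
python3 - <<'E'
from h import *
w=camera('scene');np.savez('s2.npz',**w);W=cloud(w)
i=w['image'][150:310,220:360,::-1];cv2.imwrite('pics/s2.png',cv2.resize(i,(700,600*1),interpolation=cv2.INTER_CUBIC))
v,u=np.mgrid[:420,:560]
d=np.hypot(W[...,0]-.466,W[...,1]-.115)
m=(d<.03)&(W[...,2]>.08)&(W[...,2]<.125)
for a,b,p in sorted(zip(v[m],u[m],W[m].round(3).tolist())): print(a,b,p)
E
```

```text
249 279 [0.486, 0.137, 0.09]
250 273 [0.461, 0.124, 0.116]
250 280 [0.47, 0.11, 0.122]
250 281 [0.47, 0.107, 0.124]
251 271 [0.467, 0.141, 0.093]
251 272 [0.468, 0.138, 0.096]
251 273 [0.461, 0.124, 0.113]
251 274 [0.464, 0.124, 0.11]
251 280 [0.468, 0.107, 0.122]
251 281 [0.471, 0.108, 0.12]
251 282 [0.472, 0.106, 0.12]
252 269 [0.463, 0.143, 0.09]
252 270 [0.463, 0.139, 0.094]
252 271 [0.465, 0.138, 0.094]
252 272 [0.467, 0.137, 0.093]
252 273 [0.461, 0.124, 0.11]
252 274 [0.463, 0.124, 0.108]
252 275 [0.465, 0.121, 0.109]
252 276 [0.466, 0.12, 0.109]
252 277 [0.467, 0.117, 0.111]
252 278 [0.469, 0.117, 0.109]
252 280 [0.469, 0.109, 0.117]
252 281 [0.47, 0.106, 0.119]
252 282 [0.47, 0.103, 0.121]
253 267 [0.456, 0.141, 0.093]
253 268 [0.459, 0.141, 0.092]
253 269 [0.46, 0.139, 0.093]
253 270 [0.462, 0.137, 0.093]
253 274 [0.463, 0.123, 0.105]
253 275 [0.464, 0.12, 0.107]
253 276 [0.466, 0.12, 0.105]
253 277 [0.466, 0.116, 0.109]
253 278 [0.469, 0.116, 0.107]
253 279 [0.47, 0.113, 0.109]
253 280 [0.469, 0.109, 0.113]
253 281 [0.47, 0.106, 0.116]
253 282 [0.472, 0.105, 0.115]
254 266 [0.452, 0.139, 0.095]
254 267 [0.454, 0.138, 0.095]
254 268 [0.456, 0.137, 0.094]
254 276 [0.465, 0.118, 0.105]
254 277 [0.467, 0.117, 0.104]
254 278 [0.466, 0.113, 0.109]
254 279 [0.469, 0.113, 0.107]
254 280 [0.469, 0.109, 0.11]
254 281 [0.471, 0.108, 0.11]
254 282 [0.471, 0.104, 0.113]
255 265 [0.449, 0.139, 0.093]
255 266 [0.453, 0.14, 0.09]
255 267 [0.454, 0.138, 0.091]
255 279 [0.468, 0.112, 0.105]
255 280 [0.469, 0.109, 0.107]
255 281 [0.47, 0.107, 0.108]
255 282 [0.471, 0.105, 0.109]
256 265 [0.448, 0.138, 0.092]
264 271 [0.451, 0.119, 0.081]
264 279 [0.465, 0.108, 0.08]
```

View pics/s2.png

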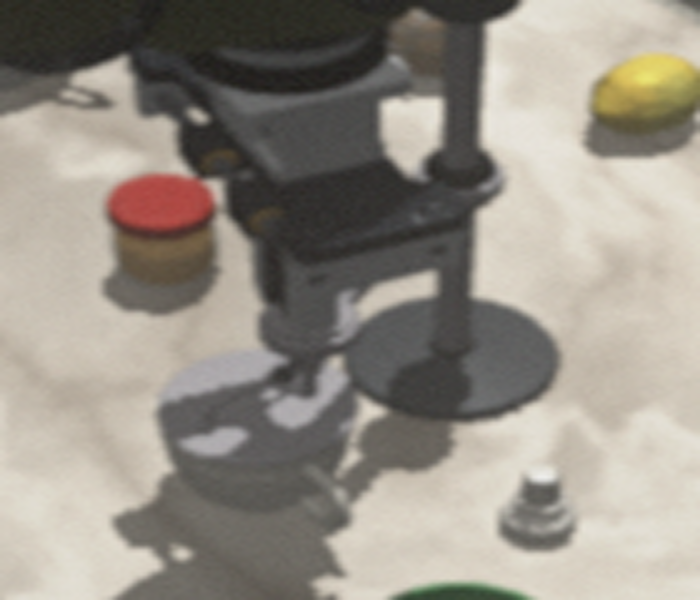

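The crop shows the hook just above the lid near (300,375), with its tip short of the bail and the jar and stopper untouched. The toe should be about 24 mm above the lid, so I come closer and then feel for contact.

>>> {"name": "apply_moves", "arguments": {
  "plan": [0.5,-0.4,5,0,0,0,5,0,0,0,4,0,0,0,3,0,0,0,1,0,0,0,0,0,0,0,0,0]
}}

```text
time_s: 5.7
ee_pos: [0.4682, 0.1069, 0.1599]
eef_rot: [-3.141, -0.001, 2.92]
force: [-7.4, -2.8, 9.0]
grip_width: 0.0238
grip_force: 40.0
```

>>> {"name": "apply_moves", "arguments": {
  "plan": [0,0,1,0,0,0,0,0,0,0,0,0]
}}

```text
time_s: 6.0
ee_pos: [0.4682, 0.1069, 0.1589]
eef_rot: [-3.141, -0.001, 2.92]
force: [-7.2, -2.9, 10.3]
grip_width: 0.0237
grip_force: 40.0
```

>>> {"name": "apply_moves", "arguments": {
  "plan": [0,0,0,0,0,0,0,0]
}}

```text
time_s: 6.2
ee_pos: [0.4682, 0.1069, 0.1589]
eef_rot: [-3.141, -0.0, 2.92]
force: [-8.3, -3.1, 10.4]
grip_width: 0.0239
grip_force: 40.0
```

>>> {"name": "apply_moves", "arguments": {
  "plan": [0,0,1,0,0,0,0,0,0,0,0,0]
}}

```text
time_s: 6.5
ee_pos: [0.4682, 0.1069, 0.1579]
eef_rot: [-3.141, -0.001, 2.92]
force: [-7.3, -3.9, 10.2]
grip_width: 0.0239
grip_force: 40.0
```

>>> {"name": "apply_moves", "arguments": {
  "plan": [0,0,1,0,0,0,0,0,0,0,0,0]
}}

```text
time_s: 6.8
ee_pos: [0.4682, 0.1069, 0.1569]
eef_rot: [-3.141, -0.001, 2.92]
force: [-7.9, -2.3, 9.2]
grip_width: 0.0238
grip_force: 40.0
```

>>> {"name": "apply_moves", "arguments": {
  "plan": [0,0,1,0,0,0,0,0,0,0,0,0]
}}

```text
time_s: 7.1
ee_pos: [0.4682, 0.1069, 0.1559]
eef_rot: [-3.141, -0.001, 2.92]
force: [-6.8, -3.4, 10.1]
grip_width: 0.0238
grip_force: 40.0
```

>>> {"name": "apply_moves", "arguments": {
  "plan": [0,0,1,0,0,0,0,0,0,0,0,0]
}}

```text
time_s: 7.4
ee_pos: [0.4683, 0.1069, 0.1551]
eef_rot: [-3.141, -0.0, 2.92]
force: [-7.1, -3.4, 11.2]
grip_width: 0.0242
grip_force: 40.0
```

>>> {"name": "apply_moves", "arguments": {
  "plan": [0,0,0.8,0,0,0,0,0,0,0,0,0]
}}

```text
time_s: 7.7
ee_pos: [0.4683, 0.1068, 0.1544]
eef_rot: [-3.141, -0.0, 2.92]
force: [-8.2, -4.5, 12.6]
grip_width: 0.0239
grip_force: 40.0
```

Contact was felt at TCP z of about 0.155 (pull of about 123 mm, matching what I saw), now pressing with about 2.7 N. Next I ease off slightly and check the geometry for the swing.

>>> {"name": "apply_moves", "arguments": {
  "plan": [0,0,0,0,0,0,0,0]
}}

```text
time_s: 7.9
ee_pos: [0.4683, 0.1069, 0.1544]
eef_rot: [-3.141, 0.0, 2.92]
force: [-8.0, -3.4, 13.4]
grip_width: 0.0238
grip_force: 40.0
```

>>> {"name": "apply_moves", "arguments": {
  "plan": [0,0,-1.2,0,0,0,0,0,0,0,0,0]
}}

```text
time_s: 8.2
ee_pos: [0.4682, 0.1069, 0.1554]
eef_rot: [-3.141, -0.0, 2.92]
force: [-6.6, -3.9, 10.5]
grip_width: 0.0241
grip_force: 40.0
```

```bash
python3 - <<'E'
from h import *
o=monitor.get_obs();print(o['ee_pos'],o['force'])
w=camera('scene');np.savez('s3.npz',**w);W=cloud(w)
t=camera('top');np.savez('t3.npz',**t);T=cloud(t)
for n,C in(('s',W),('t',T)):
    m=(C[...,2]>.087)&(C[...,2]<.1)&(abs(C[...,1]-.139)<.006)&(abs(C[...,0]-.4645)<.03)
    p=C[m];print(n,m.sum(),p.mean(0) if len(p) else 0)
    if len(p)>10: print(np.polyfit(p[:,0],p[:,1],1),p.min(0),p.max(0))
    # lid rim
    m=(abs(C[...,2]-.0755)<.004)&(np.hypot(C[...,0]-.4645,C[...,1]-.139)<.055);print(m.sum(),np.nanmin(C[m],0),np.nanmax(C[m],0))
P=np.array([.602,.164]);yaw=2.92
xt=np.array([np.cos(yaw),np.sin(yaw)]);yt=np.array([np.sin(yaw),-np.cos(yaw)])
k=np.array([.4703,.1072]);r=.14
for p in (o['ee_pos'][:2],k):
    d=p-P;print('dist',np.hypot(*d),'ang',np.arctan2(d[1],-d[0]))
a0=np.arctan2(*( (k-P)[[1]]/-(k-P)[0],1))if 0 else np.arctan2((k-P)[1],-(k-P)[0])
prev=None
for i in range(0,13):
    a=a0+.164*i/12;q=P+r*np.array([-np.cos(a),np.sin(a)])
    if prev is not None: print(i,round(a,3),q.round(4),(xt@(q-prev)*1e3).round(2),(yt@(q-prev)*1e3).round(2))
    prev=q
E
```

```text
[0.46824972 0.106872   0.15536596] [-6.61222736 -3.91086731 10.46193589]
s 30 [0.45476046 0.13908681 0.09195094]
[0.01159348 0.13381455] [0.43634637 0.13618134 0.08709313] [0.47344364 0.1422127  0.09577803]
758 [0.41879056 0.09294395 0.07154112] [0.50940632 0.18527265 0.07921744]
t 1 [0.44148151 0.1402404  0.08898103]
154 [0.42266822 0.10157478 0.07198248] [0.51013365 0.18387745 0.07944769]
dist 0.14543983243352795 ang -0.40366863673767683
dist 0.14342639227143655 ang -0.4071805308009725
1 -0.394 [0.4727 0.1103] 1.11 1.56
2 -0.38 [0.472  0.1121] 1.09 1.57
3 -0.366 [0.4713 0.1139] 1.07 1.58
4 -0.353 [0.4706 0.1157] 1.05 1.6
5 -0.339 [0.47   0.1175] 1.03 1.61
6 -0.325 [0.4693 0.1193] 1.01 1.63
7 -0.312 [0.4687 0.1211] 0.98 1.64
8 -0.298 [0.4682 0.1229] 0.96 1.65
9 -0.284 [0.4676 0.1247] 0.94 1.67
10 -0.271 [0.4671 0.1266] 0.92 1.68
11 -0.257 [0.4666 0.1284] 0.89 1.69
12 -0.243 [0.4661 0.1303] 0.87 1.7
```

>>> {"name": "apply_moves", "arguments": {
  "plan": [0,0,-0.7,0,1.1,1.6,0,0,1.1,1.6,0,0,1.1,1.6,0,0,1.05,1.6,0,0,1.05,1.6,0,0,1,1.6,0,0,1,1.65,0,0,0,0,0,0]
}}

```text
time_s: 9.2
ee_pos: [0.4633, 0.1197, 0.1559]
eef_rot: [-3.141, -0.001, 2.92]
force: [-8.2, -4.0, 8.8]
grip_width: 0.0241
grip_force: 40.0
```

```bash
python3 - <<'E'
from h import *
w=camera('scene');W=cloud(w);np.savez('s4.npz',**w)
i=w['image'][215:295,240:330,::-1];cv2.imwrite('pics/s4.png',cv2.resize(i,(675,600),interpolation=cv2.INTER_CUBIC))
m=(W[...,2]>.087)&(W[...,2]<.1)&(abs(W[...,1]-.139)<.006)&(W[...,0]<.458)&(W[...,0]>.43)
print(m.sum(),W[m].mean(0))
E
```

```text
15 [0.44735236 0.13929795 0.09175553]
```

View pics/s4.png

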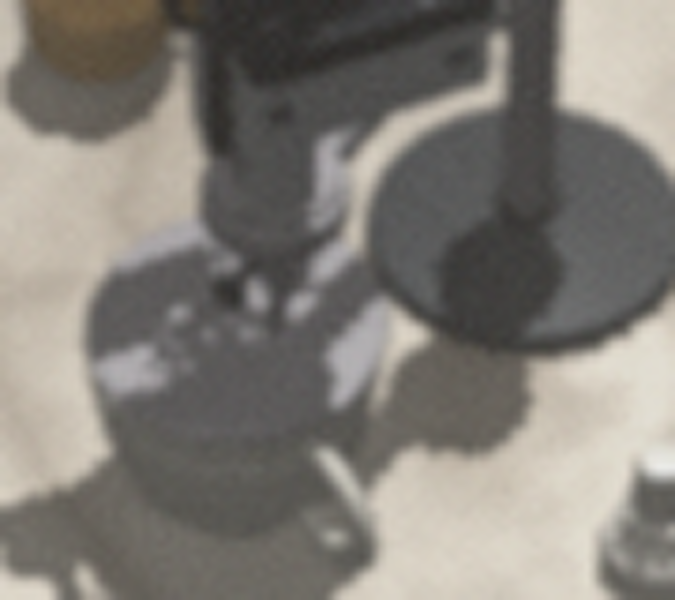

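The crop shows the tip entering under the bail (near 250,295). The bail has not moved and no side force has built up, so I finish the swing.

>>> {"name": "apply_moves", "arguments": {
  "plan": [0.95,1.65,0,0,0.95,1.7,0,0,0.9,1.7,0,0,0.9,1.7,0,0,0.85,1.7,0,0,0,0,0,0]
}}

```text
time_s: 9.85
ee_pos: [0.4605, 0.129, 0.1559]
eef_rot: [-3.141, -0.001, 2.92]
force: [-9.5, -2.5, 10.0]
grip_width: 0.0239
grip_force: 40.0
```

```bash
python3 - <<'E'
from h import *
w=camera('scene');W=cloud(w)
v,u=np.mgrid[:420,:560]
m=(W[...,2]>.083)&(W[...,2]<.13)&(np.hypot(W[...,0]-.462,W[...,1]-.135)<.03)
for a,b,p in sorted(zip(v[m],u[m],W[m].round(3).tolist())): print(a,b,p,end=' ')
E
```

```text
248 265 [0.444, 0.128, 0.13] 248 267 [0.448, 0.127, 0.128] 248 268 [0.45, 0.125, 0.129] 248 269 [0.451, 0.123, 0.13] 248 270 [0.455, 0.125, 0.125] 248 271 [0.457, 0.125, 0.124] 248 272 [0.459, 0.125, 0.122] 248 273 [0.461, 0.124, 0.122] 248 274 [0.464, 0.124, 0.12] 248 275 [0.465, 0.122, 0.121] 248 277 [0.483, 0.139, 0.094] 248 278 [0.483, 0.136, 0.096] 248 279 [0.486, 0.137, 0.094] 249 269 [0.45, 0.123, 0.127] 249 271 [0.457, 0.126, 0.12] 249 272 [0.459, 0.125, 0.12] 249 273 [0.459, 0.12, 0.123] 249 274 [0.464, 0.124, 0.117] 249 275 [0.467, 0.124, 0.115] 249 276 [0.48, 0.14, 0.091] 249 277 [0.482, 0.139, 0.092] 249 278 [0.486, 0.14, 0.088] 249 279 [0.487, 0.138, 0.089] 249 280 [0.489, 0.137, 0.088] 250 264 [0.44, 0.127, 0.127] 250 266 [0.443, 0.123, 0.129] 250 267 [0.444, 0.122, 0.129] 250 268 [0.447, 0.123, 0.126] 250 271 [0.46, 0.13, 0.111] 250 272 [0.461, 0.127, 0.113] 250 273 [0.462, 0.126, 0.113] 250 274 [0.463, 0.123, 0.115] 250 275 [0.466, 0.123, 0.113] 250 276 [0.479, 0.138, 0.091] 250 280 [0.49, 0.138, 0.084] 251 264 [0.44, 0.127, 0.125] 251 265 [0.441, 0.125, 0.125] 251 26
[... 1125 characters left out ...]
.458, 0.14, 0.086] 255 269 [0.459, 0.138, 0.088] 255 270 [0.462, 0.138, 0.086] 255 271 [0.462, 0.134, 0.089] 255 272 [0.462, 0.13, 0.092] 255 273 [0.462, 0.126, 0.096] 255 274 [0.466, 0.127, 0.093] 256 263 [0.445, 0.14, 0.092] 256 264 [0.446, 0.138, 0.093] 256 265 [0.448, 0.138, 0.092] 256 271 [0.461, 0.133, 0.088] 256 272 [0.463, 0.131, 0.088] 256 273 [0.463, 0.127, 0.092] 256 274 [0.465, 0.127, 0.09] 257 262 [0.441, 0.139, 0.093] 257 263 [0.445, 0.14, 0.089] 257 271 [0.459, 0.13, 0.088] 257 272 [0.461, 0.129, 0.088] 257 273 [0.461, 0.126, 0.091] 258 261 [0.44, 0.141, 0.088] 258 262 [0.442, 0.14, 0.088] 259 261 [0.438, 0.139, 0.088] 259 262 [0.44, 0.138, 0.088] 260 261 [0.437, 0.138, 0.086]
```

The stem sits at y ≈ 0.128 and the tip at y ≈ 0.150, with the bail at 0.139 inside the crook. Next I lift gently.

>>> {"name": "apply_moves", "arguments": {
  "plan": [0,0,-1,0,0,0,-1.5,0,0,0,-2,0,0,0,-2,0,0,0,-2,0,0,0,-2,0,0,0,-2,0,0,0,-2,0,0,0,-2,0,0,0,-2,0,0,0,-1,0,0,0,-0.5,0,0,0,0,0]
}}

```text
time_s: 11.2
ee_pos: [0.4606, 0.1289, 0.1758]
eef_rot: [-3.141, -0.001, 2.92]
force: [-8.2, -1.6, 6.8]
grip_width: 0.024
grip_force: 40.0
```

```bash
python3 - <<'E'
from h import *
w=camera('scene');W=cloud(w);print(monitor.get_obs()['force'])
i=w['image'][190:310,220:360,::-1];cv2.imwrite('pics/s5.png',cv2.resize(i,(700,600),interpolation=cv2.INTER_CUBIC))
E
```

```text
[-7.61843584 -2.24540492  7.20509034]
```

View pics/s5.png

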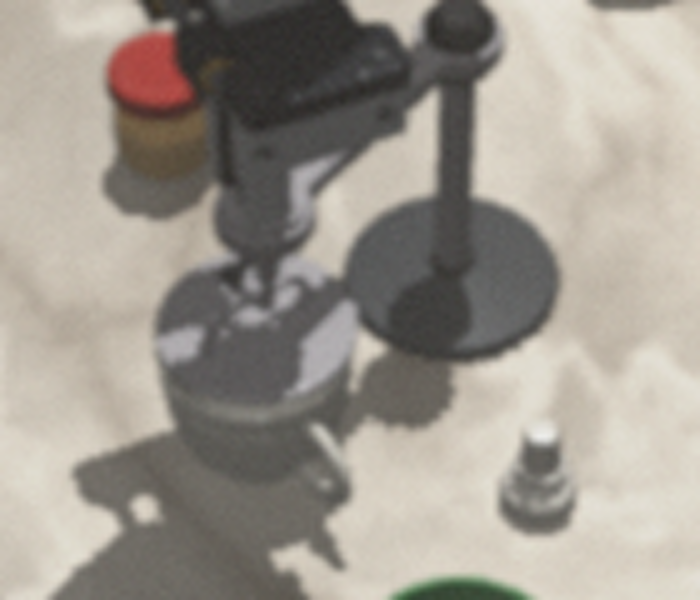

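The infuser has risen level off the cup (basket wall visible near 270,410) and the pull-down force dropped by its weight. I continue up.

>>> {"name": "apply_moves", "arguments": {
  "plan": [0,0,-1.5,0,0,0,-3,0,0,0,-4,0,0,0,-4,0,0,0,-4,0,0,0,-4,0,0,0,-4,0,0,0,-4,0,0,0,-4,0,0,0,-4,0,0,0,-4,0,0,0,-4,0,0,0,-4,0,0,0,-4,0,0,0,-4,0,0,0,-4,0,0,0,-4,0,0,0,-4,0,0,0,-4,0,0,0,-4,0]
}}

```text
time_s: 13.25
ee_pos: [0.4608, 0.1289, 0.2525]
eef_rot: [-3.141, -0.001, 2.92]
force: [-5.6, -0.4, 6.3]
grip_width: 0.0241
grip_force: 40.0
```

>>> {"name": "apply_moves", "arguments": {
  "plan": [0,0,-4,0,0,0,-4,0,0,0,-4,0,0,0,-3,0,0,0,-2.5,0,0,0,-2,0,0,0,-1.5,0,0,0,-1,0,0,0,-0.5,0,0,0,0,0,0,0,0,0]
}}

```text
time_s: 14.35
ee_pos: [0.461, 0.1289, 0.2746]
eef_rot: [-3.141, -0.001, 2.92]
force: [-5.4, -1.4, 5.0]
grip_width: 0.0239
grip_force: 40.0
```

>>> {"name": "apply_moves", "arguments": {
  "plan": [0,0,-1,0,0,0,-1,0,0,0,-0.5,0,0,0,0,0,0,0,0,0]
}}

```text
time_s: 14.85
ee_pos: [0.4614, 0.129, 0.2769]
eef_rot: [3.142, 0.0, 2.92]
force: [1.9, 0.0, 0.1]
grip_width: 0.0241
grip_force: 40.0
```

>>> {"name": "apply_moves", "arguments": {
  "plan": [0,0,-0.4,0,0,0,-0.2,0,0,0,0,0,0,0,0,0]
}}

```text
time_s: 15.25
ee_pos: [0.4614, 0.129, 0.2776]
eef_rot: [3.141, 0.0, 2.92]
force: [5.0, 1.1, -3.4]
grip_width: 0.0239
grip_force: 40.0
```

The hook is at its upper stop. Next I relax, let everything settle, open and retreat straight up.

>>> {"name": "apply_moves", "arguments": {
  "plan": [0,0,0.6,0,0,0,0,0,0,0,0,0,0,0,0,0,0,0,0,0,0,0,0,0,0,0,0,0,0,0,0,0,0,0,0,0,0,0,0,0]
}}

```text
time_s: 16.25
ee_pos: [0.4613, 0.129, 0.2771]
eef_rot: [3.142, 0.0, 2.92]
force: [4.2, 0.5, -2.1]
grip_width: 0.0237
grip_force: 40.0
```

>>> {"name": "apply_moves", "arguments": {
  "plan": [0,0,0,0,0,0,0,0,0,0,0,0,0,0,0,0,0,0,0,0],
  "hand": 0.2
}}

```text
time_s: 16.75
ee_pos: [0.4612, 0.129, 0.277]
eef_rot: [-3.142, -0.0, 2.92]
force: [-0.5, -0.2, -0.3]
grip_width: 0.0559
grip_force: 0.0
```

>>> {"name": "apply_moves", "arguments": {
  "plan": [0,0,-5,0,0,0,-10,0,0,0,-20,0,0,0,-25,0,0,0,-25,0,0,0,-20,0,0,0,0,0,0,0,0,0,0,0,0,0,0,0,0,0,0,0,0,0,0,0,0,0,0,0,0,0,0,0,0,0,0,0,0,0]
}}

```text
time_s: 18.25
ee_pos: [0.4612, 0.129, 0.382]
eef_rot: [3.142, -0.0, 2.92]
force: [-0.8, 0.1, 0.5]
grip_width: 0.0566
grip_force: 0.0
```

```bash
python3 - <<'E'
from h import *
L=[]
for k in range(2):
    w=camera('scene');W=cloud(w)
    m=(abs(W[...,0]-.4645)<.06)&(abs(W[...,1]-.139)<.06)&(W[...,2]>.12)&(W[...,2]<.21)
    print(m.sum(),np.nanmedian(W[m],0),np.nanmax(W[m],0),monitor.get_obs()['time_s'])
save('s6',w)
E
```

```text
999 [0.45767582 0.13333379 0.18753258] [0.50814335 0.18488255 0.20920133] 18.3
1003 [0.4575999  0.13310863 0.187608  ] [0.50848249 0.18500307 0.20957995] 18.35
```

View pics/s6.png

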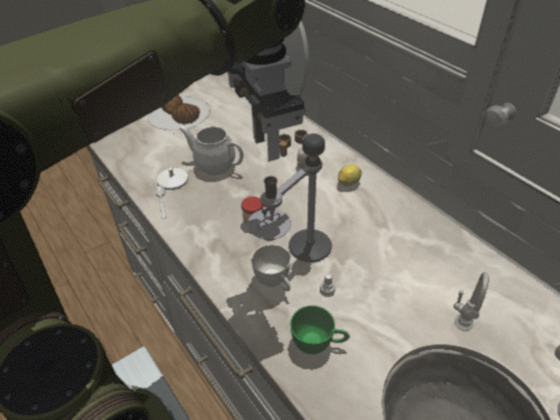

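The picture shows the infuser hanging from the hook (270,225), clear of the empty cup (271,262), with the gripper free above the knob. I wait a little for it to be still, then hand in.

>>> {"name": "apply_moves", "arguments": {
  "plan": [0,0,0,0,0,0,0,0,0,0,0,0,0,0,0,0,0,0,0,0,0,0,0,0,0,0,0,0,0,0,0,0,0,0,0,0,0,0,0,0,0,0,0,0,0,0,0,0,0,0,0,0,0,0,0,0,0,0,0,0,0,0,0,0,0,0,0,0,0,0,0,0,0,0,0,0,0,0,0,0]
}}

```text
time_s: 20.35
ee_pos: [0.4612, 0.129, 0.3821]
eef_rot: [3.142, 0.0, 2.92]
force: [-0.2, 0.2, 0.2]
grip_width: 0.0567
grip_force: 0.0
```

```bash
python3 -c "
from station import ctrl
print(ctrl.hand_in())"
```

```text
the job is handed in; nothing more can be done
None
```

I handed the job in at about 20 s (no verdict was returned): the infuser hangs from the fully raised hook with its lid about 0.19 m above the worktop, the cup, jar and stopper look undisturbed in the last picture, and the gripper is clear.

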